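# Load the capping station with tube stoppers

### The arm

A 6-joint arm with a two-finger parallel gripper is mounted at the origin on the work surface. World frame = base frame: x ahead of the robot, y to its left, z up, the work surface at z = 0. Lengths are in mm, angles in rad, forces in N, time in s.
With the tool pointing down it reaches from about 300 to 875 mm from the base axis. Payload 6.4 kg.
Tool frame: the origin (TCP) lies between the finger pads; the fingertips stand 14 mm ahead of it and the grasp point (between the pads) lies 5 mm behind it; y points along the fingers, z is the direction in which the jaws open and shut, and the axes are right-handed (so a half turn about y gives the same grasp; the last joint's range is limited). The gripper opens to 88 mm and grips with 3 to 60 N. Pads are 18 mm wide; open, the fingers measure 123 mm over their backs; the gripper's body (75 mm by 187 mm) begins 45 mm behind the grasp point.
Start: joints at [-1.401, 0.181, 1.607, -0, 1.354, -0.206], TCP at [211.051, -534.882, 252.714] pointing down, gripper open.
Joint ranges: [-2.99, 2.99], [-0.89, 2.07], [0.3, 2.58], [-1.14, 4.28], [0, 2.63], [-3.12, 3.12]. Speed limits (rad/s): [2.57, 2.57, 3.01, 3.14, 3.14, 3.14].

### API

Orientations are given as a rotation vector (axis times angle).
In Python, from rig import robot, let_go, gripper_close, ik, get_state, viewer, order gives the robot as it stands. Calls block until the motion is done:
- robot.reach(position, orientation): joint-space move of the TCP to a pose.
- robot.move_straight(position, rot=None, max_speed=150, force_limit=None): straight line of the TCP; rot=None keeps the orientation; max_speed is the mean speed in mm/s. With force_limit (N) it stops when the force on the tool has changed by that much, and returns True; else False.
- robot.move_j(angles): joint-space move.
- let_go() and gripper_close(squeeze=None): open the fingers fully, or close them until they stop; squeeze is the grip in N (None keeps the last).
- robot.dwell(seconds).
- ik(position, orientation): joint angles nearest the present ones, or None.
- get_state(): the state.
- viewer.get_image(name): name is "scene" or "top"; returns the picture (480x640x3 uint8, blue, green, red); there is no depth.
- viewer.camera_params(name): a dict with "intrinsics" (3x3 intrinsics, pixels), "origin" and "rotation" of the camera in the world. Camera axes: x right, y up, looking along -z (the intrinsics and any distortion apply to the point x, -y, -z); pixel columns grow to the right and rows downward; lengths in mm; the calibration is good to about 2 mm. A picture is of the moment at which its call begins. camera_params takes no time and is no camera call.
A pose or a line that the arm cannot do raises robot.Unreachable and nothing moves.
- order.sign_off(): hands the job in, once; it reports no verdict.
The state is a dict: "time_s": time; "qpos": joint angles; "joint_velocities": joint speeds; "joint_efforts": joint torques, N m; "tool_pos": TCP position; "ee_rot": TCP orientation; "ft_force": force on the tool from outside, world axes, zero at the start; "moment": the same for the moment, N m; "gripper_width": finger opening in mm.
Only numpy, scipy, OpenCV 4.12 (cv2) and the standard library are available. Lean on these libraries where they do the work, as an engineer would, in place of code of your own. Each camera call takes 0.05 s, during which the arm holds its last target.

### The job

Put the empty blue tray into the pocket of the grey capping station and press it fully home past the orange spring jaw, flat and square. Then take the white jug, pour all eight stoppers from it into the seated tray, and stand the empty jug upright back in the middle of its black round mat. Leave the two tube racks and the gel bottle where they are.

Things in the scene. Friction and masses are not known exactly. Their poses are not given: they have to be found in the camera images.
- station: grey capping station fixed to the table, 190 mm (its x) by 110 mm (its y), 23 mm high. In its middle a pocket 144 mm (along x) by 70 mm (along y), 15 mm deep, square-edged, 2 mm larger than the tray on every side. An orange spring jaw stands in the middle of the pocket's -x end wall. Origin: centre of its underside; z up.
- jaw (a joint): travel (m) of the orange spring jaw, 38 mm wide, with a round nose (16 mm radius) that stands 9 mm above the station's top. At 0 it stands 5 mm into the pocket from the -x end wall; it gives way by up to 8 mm against 2.5 to 6.5 N. So the tray does not drop in by its weight: it must be pressed down with about 5 to 12 N, and the jaw then pushes it against the +x end wall.
- pocket (a point): centre of the pocket's floor, 8 mm above the table, axes as the station's (x along the pocket)
- tray: loose blue open tray, 140 mm (its x) by 66 mm (its y) by 50 mm high, walls and floor 4 mm, about 0.2 kg, empty. Origin: centre of its underside; either way round fits the pocket. Seated, its rim stands 58 mm above the table.
- mat: thin black round mat fixed to the table, 120 mm across, 4 mm thick; origin at the centre of its underside
- jug: loose white round jug, 80 mm high, 66 mm across at the foot and 100 mm at the mouth, wall 3 mm, floor 4 mm, about 0.15 kg; a flat loop handle on its -x side. It stands on the mat with eight stoppers inside. Origin: centre of its underside, z up; x points away from the handle.
- jug_handle (a point): middle of the handle's upright bar: 86 mm from the jug's axis on its -x side, 45 mm above its underside; axes as the jug's. The bar is 14 mm thick (along y), 20 mm wide (along x), the loop reaches from 22 to 72 mm above the jug's underside and out to 96 mm from its axis.
- jug_lip (a point): point of the rim farthest from the handle, 50 mm from the jug's axis on its +x side, 80 mm above its underside
- rack_black: bystander: black rack 62 x 150 mm with tubes with coloured caps, 100 mm high; origin at the centre of its underside
- rack_white: bystander: white rack 62 x 150 mm with tubes, 100 mm high; origin at the centre of its underside
- gel: bystander: clear gel bottle with a blue top, 64 mm across, 150 mm high; origin at the centre of its underside
- cap0: purple tube stopper, a cylinder 20 mm across and 18 mm long, 12 g, loose in the jug; origin at its centre, z along its axis
- cap1: yellow tube stopper, a cylinder 20 mm across and 18 mm long, 12 g, loose in the jug; origin at its centre, z along its axis
- cap2: red tube stopper, a cylinder 20 mm across and 18 mm long, 12 g, loose in the jug; origin at its centre, z along its axis
- cap3: green tube stopper, a cylinder 20 mm across and 18 mm long, 12 g, loose in the jug; origin at its centre, z along its axis
- cap4: purple tube stopper, a cylinder 20 mm across and 18 mm long, 12 g, loose in the jug; origin at its centre, z along its axis
- cap5: yellow tube stopper, a cylinder 20 mm across and 18 mm long, 12 g, loose in the jug; origin at its centre, z along its axis
- cap6: red tube stopper, a cylinder 20 mm across and 18 mm long, 12 g, loose in the jug; origin at its centre, z along its axis
- cap7: green tube stopper, a cylinder 20 mm across and 18 mm long, 12 g, loose in the jug; origin at its centre, z along its axis
Mind the look-alikes: they are no part of the job. Of the things that look like the mat, take the one that is farthest from the robot's base at the start. There is more than one size of the tray; the one meant has the size given above.

How it is judged (in metres and radians):
On the way, in this order (a step that is already met when the one before it is completed fails the run):
1. the empty tray is fully home in the pocket, flat and square, with the stoppers still in the jug (z of tray in the frame of pocket between -0.003 and 0.0025 m and horizontal distance between tray and pocket below 0.005 m and angle between tray's own z axis and vertical below 0.035 rad and angle between the x axis of tray and the x axis of station, either way round below 0.06 rad and distance between each of cap0, cap1, cap2, cap3, cap4, cap5, cap6, cap7 and jug below 0.09 m), for 0.2 s.
2. the jug, held in the fingers, is tipped over the tray (angle between jug's own z axis and vertical above 0.7 rad and height (world z) of jug above 0.05 m and horizontal distance between jug and tray below 0.22 m and contact force between the fingers and jug above 0.5 N), for 0.1 s.
At the end, for the whole second after the job is handed in: Tray home: underside within 2.5 mm of the pocket floor, centre within 5 mm, level within 2, square within 3.4 degrees. All eight stoppers in the tray, between its walls, centres under 60 mm above its underside. Jug at rest, upright within 5 degrees, on its mat within 30 mm of its centre (z of tray in the frame of pocket between -0.003 and 0.0025 m and horizontal distance between tray and pocket below 0.005 m and angle between tray's own z axis and vertical below 0.035 rad and angle between the x axis of tray and the x axis of station, either way round below 0.06 rad and x of cap0 in the frame of tray between -0.066 and 0.066 m and y of cap0 in the frame of tray between -0.029 and 0.029 m and z of cap0 in the frame of tray between 0 and 0.06 m and x of cap1 in the frame of tray between -0.066 and 0.066 m and y of cap1 in the frame of tray between -0.029 and 0.029 m and z of cap1 in the frame of tray between 0 and 0.06 m and x of cap2 in the frame of tray between -0.066 and 0.066 m and y of cap2 in the frame of tray between -0.029 and 0.029 m and z of cap2 in the frame of tray between 0 and 0.06 m and x of cap3 in the frame of tray between -0.066 and 0.066 m and y of cap3 in the frame of tray between -0.029 and 0.029 m and z of cap3 in the frame of tray between 0 and 0.06 m and x of cap4 in the frame of tray between -0.066 and 0.066 m and y of cap4 in the frame of tray between -0.029 and 0.029 m and z of cap4 in the frame of tray between 0 and 0.06 m and x of cap5 in the frame of tray between -0.066 and 0.066 m and y of cap5 in the frame of tray between -0.029 and 0.029 m and z of cap5 in the frame of tray between 0 and 0.06 m and x of cap6 in the frame of tray between -0.066 and 0.066 m and y of cap6 in the frame of tray between -0.029 and 0.029 m and z of cap6 in the frame of tray between 0 and 0.06 m and x of cap7 in the frame of tray between -0.066 and 0.066 m and y of cap7 in the frame of tray between -0.029 and 0.029 m and z of cap7 in the frame of tray between 0 and 0.06 m and horizontal distance between jug and mat below 0.03 m and angle between jug's own z axis and vertical below 0.09 rad and z of jug in the frame of mat below 0.008 m and linear speed of jug below 0.02 m/s); the robot touches nothing.
It fails at once if the black tube rack is moved more than 20 mm or tipped (distance of rack_black from where it was at the start of the episode above 0.02 m or angle between rack_black's own z axis and vertical above 0.25 rad).
It fails at once if the white tube rack is moved more than 20 mm or tipped (distance of rack_white from where it was at the start of the episode above 0.02 m or angle between rack_white's own z axis and vertical above 0.25 rad).
It fails at once if the gel bottle is moved more than 20 mm or tipped (distance of gel from where it was at the start of the episode above 0.02 m or angle between gel's own z axis and vertical above 0.25 rad).
It also fails if it takes over 72 s, if anything falls off the work surface, if the arm or the gripper's body presses on something with over 40 N, if the wrist force passes 120 N, or if a joint passes its speed limit or range.

## Working session

There is one attempt and no reset: what is moved stays moved. The work goes in short steps, each a Python script; the robot and the scene stay as the last script left them, time stands still between calls to the robot, and variables do not carry over. Pictures are saved under pics/ and viewed, and the job is handed in when it is done.

```bash
ls; mkdir -p pics
python3 - <<'E'
from rig import robot,viewer,get_state
import cv2
for n in("scene","top"):
    im=viewer.get_image(n); cv2.imwrite(f"pics/{n}0.png",im)
    p=viewer.camera_params(n); print(n,p)
print(get_state())
E
```

```text
pics
scene {'intrinsics': array([[524.29338557,   0.        , 318.38863362],
       [  0.        , 524.29338557, 238.40343446],
       [  0.        ,   0.        ,   1.        ]]), 'origin': array([1181.97835477,  794.8039726 ,  927.06472488]), 'rotation': array([0.36016391, 1.10366682, 2.26145304])}
top {'intrinsics': array([[476.56041797,   0.        , 315.77473661],
       [  0.        , 476.56041797, 243.8429175 ],
       [  0.        ,   0.        ,   1.        ]]), 'origin': array([ 360.33109774,  -72.2107213 , 1117.9541416 ]), 'rotation': array([ 0.13541106, -0.1121293 , -1.54682725])}
{'time_s': 0.1, 'qpos': array([-1.40126028e+00,  1.81434043e-01,  1.60792677e+00,  1.47651368e-05,
        1.35382162e+00, -2.06286044e-01]), 'joint_velocities': array([ 0.00120283,  0.00034918, -0.00292934,  0.00110769, -0.00028933,
        0.0008988 ]), 'joint_efforts': array([ 6.38761594e-04, -4.34821880e+01, -3.42696726e+01,  7.05112657e-02,
        3.40423733e-02, -2.95308166e-05]), 'tool_pos': array([ 210.99233402, -534.37868033,  251.90955323]), 'ee_rot': array([-0.38328977,  2.01755918, -2.01429797]), 'ft_force': array([-0.41900495,  0.07315337,  0.16368942]), 'moment': array([ 0.04015763, -0.03699463,  0.07422349]), 'gripper_width': 87.89382641856929}
```

View pics/scene0.png

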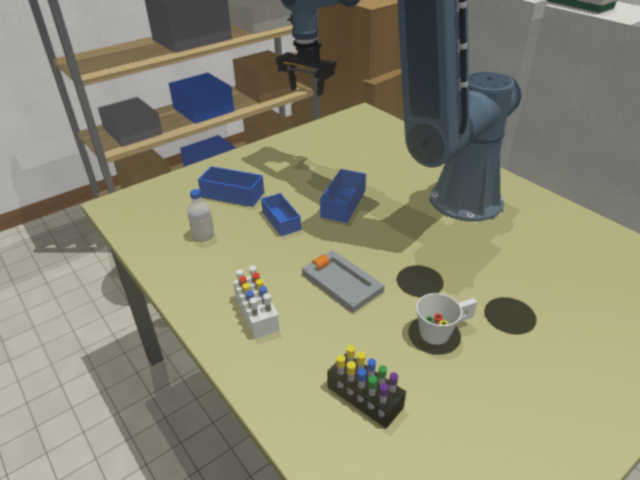

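View pics/top0.png

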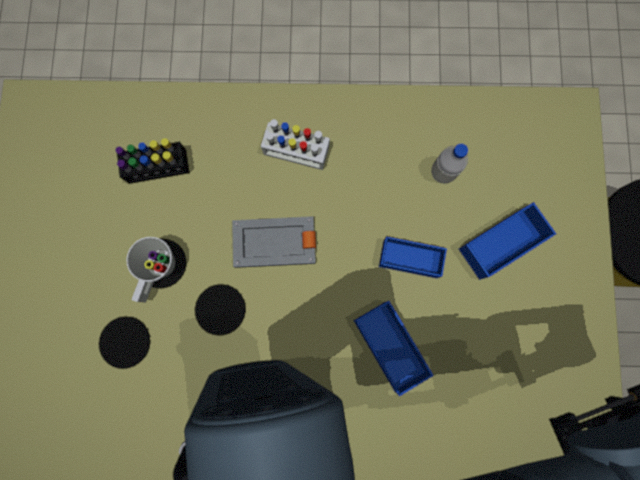

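The two views show three blue trays, at top pixels (413,257), (508,241) and (393,347), and three black mats: under the jug at ~(165,262), (220,309) and (124,342). I'll measure them all.

```bash
cat > h.py <<'E'
import numpy as np, cv2
from scipy.spatial.transform import Rotation as R
from rig import robot,let_go,gripper_close,ik,get_state,viewer,order
P={n:viewer.camera_params(n) for n in("scene","top")}
def ray(n,uv):
    p=P[n];K=p["intrinsics"];uv=np.atleast_2d(uv).astype(float)
    d=np.c_[(uv[:,0]-K[0,2])/K[0,0],-(uv[:,1]-K[1,2])/K[1,1],-np.ones(len(uv))]
    return R.from_rotvec(p["rotation"]).apply(d)
def onz(n,uv,z):
    d=ray(n,uv);o=np.array(P[n]["origin"]);return o+d*((z-o[2])/d[:,2])[:,None]
def proj(n,X):
    p=P[n];K=p["intrinsics"];c=R.from_rotvec(p["rotation"]).inv().apply(np.atleast_2d(X)-p["origin"])
    return np.c_[K[0,0]*c[:,0]/-c[:,2]+K[0,2],K[1,1]*-c[:,1]/-c[:,2]+K[1,2]]
def shot(n,name):
    im=viewer.get_image(n);cv2.imwrite(f"pics/{name}.png",im);return im
E
cat > m.py <<'E'
from h import *
im=cv2.imread("pics/top0.png");hsv=cv2.cvtColor(im,cv2.COLOR_BGR2HSV)
def cs(mask,amin):
    c,_=cv2.findContours(mask,cv2.RETR_EXTERNAL,cv2.CHAIN_APPROX_NONE);return [x for x in c if cv2.contourArea(x)>amin]
def rect(n,c,z):
    X=onz(n,c[:,0,:],z)[:,:2].astype(np.float32);r=cv2.minAreaRect(X)
    return r
b=cv2.inRange(hsv,(100,120,30),(130,255,255))
for c in cs(b,500): print("blue",cv2.boundingRect(c),[np.round(x,2) for x in rect("top",c,50)], np.linalg.norm(rect("top",c,50)[0]))
k=cv2.inRange(hsv,(0,0,0),(180,255,45)); k[400:]=0
for c in cs(k,300): print("black",cv2.boundingRect(c),[np.round(x,2) for x in rect("top",c,4)])
g=cv2.inRange(hsv,(0,0,60),(180,60,160));g[:210]=0;g[290:]=0
for c in cs(g,500): print("grey",cv2.boundingRect(c),[np.round(x,2) for x in rect("top",c,23)])
o=cv2.inRange(hsv,(5,150,120),(15,255,255))
for c in cs(o,50): print("orange",cv2.boundingRect(c),[np.round(x,2) for x in rect("top",c,27)])
w=cv2.inRange(hsv,(0,0,150),(180,50,255));w[:220]=0;w[320:]=0;w[:,200:]=0
for c in cs(w,50): print("jug",cv2.boundingRect(c),[np.round(x,2) for x in rect("top",c,80)])
E
python3 m.py
python3 - <<'E'
import cv2
a=cv2.imread("pics/top0.png");s=cv2.imread("pics/scene0.png")
import numpy as np
c1=cv2.resize(a[190:400,80:290],(400,400));c2=cv2.resize(a[190:400,350:560],(400,400))
cv2.imwrite("pics/crop1.png",np.hstack([c1,c2]))
cv2.imwrite("pics/crop2.png",cv2.resize(s[230:370,290:510],None,fx=3.5,fy=3.5))
E
```

```text
blue (354, 301, 79, 95) [array([ 304.48, -228.07]), array([186.91,  89.99]), np.float64(30.97)] 380.42290043023746
blue (380, 237, 66, 40) [array([ 505.17, -273.24]), array([141.1 ,  70.21]), np.float64(80.19)] 574.3309276431793
blue (460, 203, 96, 76) [array([ 546.15, -486.7 ]), array([ 87.96, 204.96]), np.float64(33.04)] 731.5429018218082
black (198, 360, 142, 40) [array([224.51,  46.52]), array([ 85.65, 318.13]), np.float64(1.35)]
black (99, 317, 51, 51) [array([301.14, 382.69]), array([113.64, 114.61]), np.float64(47.68)]
black (195, 285, 50, 50) [array([379.46, 166.54]), array([112.78, 114.35]), np.float64(1.25)]
black (152, 239, 34, 49) [array([481.31, 286.74]), array([ 66.3 , 116.28]), np.float64(80.69)]
black (608, 180, 32, 106) [array([ 584.76, -778.09]), array([ 72.84, 252.76]), np.float64(85.18)]
black (118, 143, 71, 40) [array([733.01, 348.79]), array([ 84.74, 167.79]), np.float64(10.44)]
grey (126, 236, 48, 54) [array([491.01, 332.76]), array([112.32, 109.5 ]), np.float64(42.02)]
grey (232, 216, 84, 52) [array([538.98,  45.54]), array([114.15, 193.55]), np.float64(3.97)]
orange (303, 231, 12, 17) [array([545.16, -36.91]), array([37.71, 25.61]), np.float64(1.26)]
jug (126, 236, 33, 66) [array([468.48, 340.13]), array([ 57.11, 147.44]), np.float64(76.51)]
```

View pics/crop1.png

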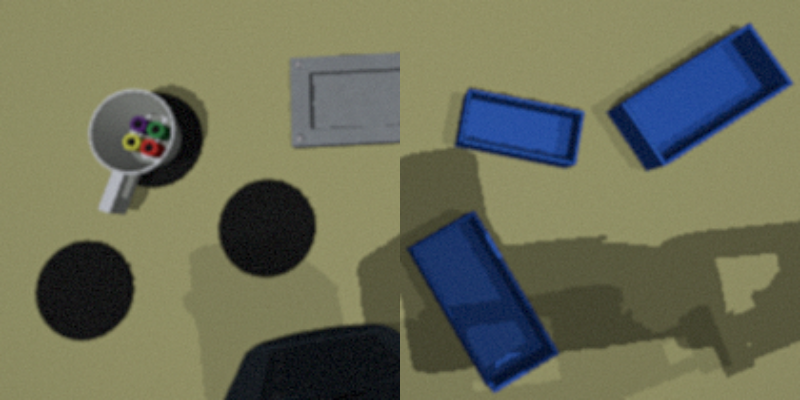

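View pics/crop2.png

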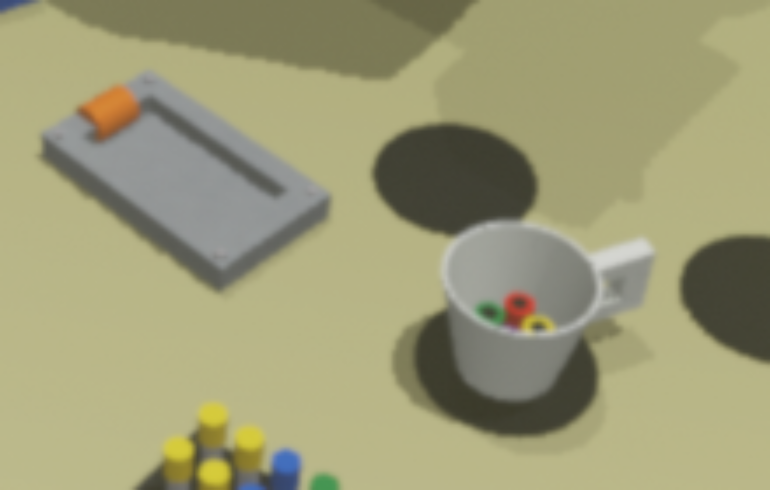

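Trays measured at rim height: (505,-273) is 141x70 mm at top pixel (413,257), and the other two are about 190-205x90. So the small one is the tray. The mat under the jug is the farthest of the three. Next I'll refine the positions in both views.

```bash
cat > m2.py <<'E'
from h import *
import sys
def cs(mask,amin):
    c,_=cv2.findContours(mask,cv2.RETR_EXTERNAL,cv2.CHAIN_APPROX_NONE);return [x for x in c if cv2.contourArea(x)>amin]
def box(n,c,h,z0=0):
    """upright box of height h standing at z0; silhouette contour -> centre, sizes, angle of long side"""
    best=None
    A=onz(n,c[:,0,:],z0+h)[:,:2];B=onz(n,c[:,0,:],z0)[:,:2]
    for a in np.radians(np.arange(0,180,0.25)):
        ex=[]
        for k in range(4):
            d=np.array([np.cos(a+k*np.pi/2),np.sin(a+k*np.pi/2)])
            ex.append(min(np.percentile(A@d,99.5),np.percentile(B@d,99.5)))
        L=ex[0]+ex[2];W=ex[1]+ex[3]
        if L<W: continue
        s=L*W
        if best is None or s<best[0]:
            u=np.array([np.cos(a),np.sin(a)]);v=np.array([-u[1],u[0]])
            best=(s,u*(ex[0]-ex[2])/2+v*(ex[1]-ex[3])/2,L,W,np.degrees(a))
    return best[1:]
def pick(cl,n,xyz):
    p=proj(n,xyz)[0]; return min(cl,key=lambda c:np.linalg.norm(np.mean(c[:,0,:],0)-p))
def find(n,im,what,near=None):
    hsv=cv2.cvtColor(im,cv2.COLOR_BGR2HSV)
    if what=="tray":
        return box(n,pick(cs(cv2.inRange(hsv,(100,110,30),(130,255,255)),300),n,near),50,near[2]-25)
    g=cv2.inRange(hsv,(0,0,50),(180,70,200))|cv2.inRange(hsv,(5,150,120),(15,255,255))
    m=np.zeros_like(g);p=proj(n,[near])[0].astype(int);m[p[1]-50:p[1]+50,p[0]-60:p[0]+60]=255
    return box(n,pick(cs(g&m,500),n,near),23)
if __name__=="__main__":
    for n in("top","scene"):
        im=cv2.imread(f"pics/{n}0.png")
        print(n,"tray",find(n,im,"tray",[505,-273,25]))
        print(n,"station",find(n,im,"station",[540,45,10]))
        hsv=cv2.cvtColor(im,cv2.COLOR_BGR2HSV)
        c=pick(cs(cv2.inRange(hsv,(4,140,100),(18,255,255)),30),n,[545,-35,25]);print("jaw",onz(n,[np.mean(c[:,0,:],0)],28))
        # jug
        w=cv2.inRange(hsv,(0,0,110),(180,50,255));p=proj(n,[[490,333,60]])[0].astype(int)
        m=np.zeros_like(w);m[p[1]-55:p[1]+55,p[0]-55:p[0]+55]=255
        cv2.imwrite(f"pics/w_{n}.png",cv2.resize((w&m)[p[1]-60:p[1]+60,p[0]-60:p[0]+60],None,fx=4,fy=4))
E
python3 m2.py
```

```text
top tray (array([ 507.99288524, -276.23559894]), np.float64(136.53440036053945), np.float64(63.2346030317708), np.float64(80.0))
top station (array([540.41366661,  45.82526444]), np.float64(195.17904537579673), np.float64(113.74710599162819), np.float64(93.75))
jaw [[544.50741863 -37.53125458  28.        ]]
scene tray (array([ 501.88237596, -280.39102133]), np.float64(128.97210506516458), np.float64(55.240746975797606), np.float64(78.25))
scene station (array([555.24514127,  53.77392742]), np.float64(311.35369909146124), np.float64(275.59456457772205), np.float64(141.25))
jaw [[546.02874872 -32.02298155  28.        ]]
```

Run:
```python
import cv2,numpy as np
a=cv2.imread("pics/top0.png")
c1=cv2.resize(a[205:280,222:328],(795,562),interpolation=cv2.INTER_CUBIC)
cv2.imwrite("pics/c3.png",c1)
s=cv2.imread("pics/scene0.png")
cv2.imwrite("pics/c4.png",cv2.resize(s[245:315,295:390],(760,560),interpolation=cv2.INTER_CUBIC))
c5=np.hstack([cv2.resize(a[225:315,110:200],(400,400),interpolation=cv2.INTER_CUBIC),cv2.resize(s[290:360,405:485],(400,400),interpolation=cv2.INTER_CUBIC)])
cv2.imwrite("pics/c5.png",c5)
```

```text
(no output)
```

View pics/c3.png

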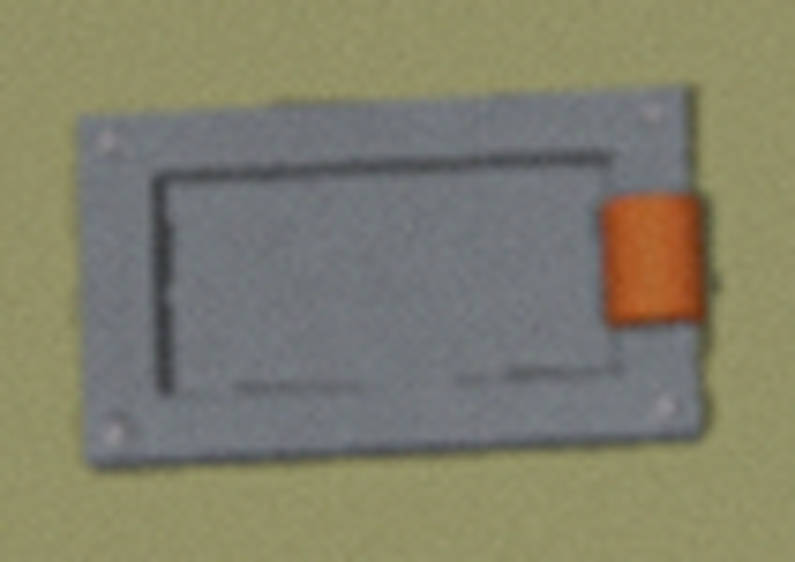

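View pics/c4.png

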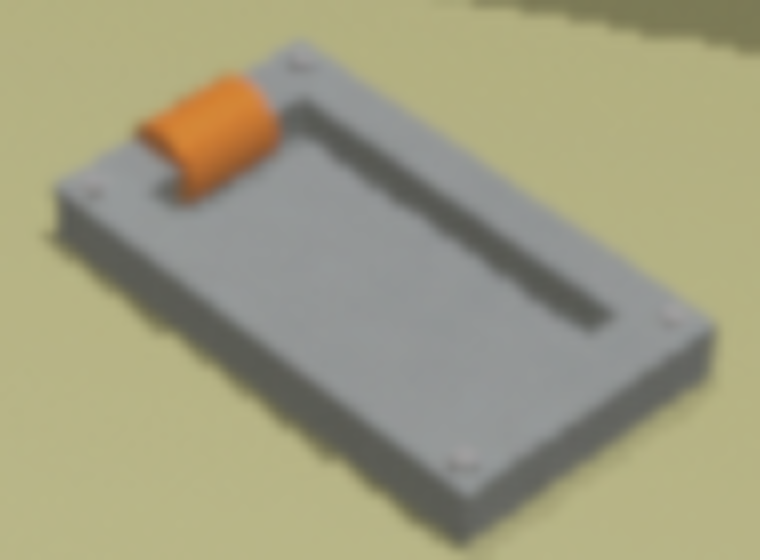

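View pics/c5.png

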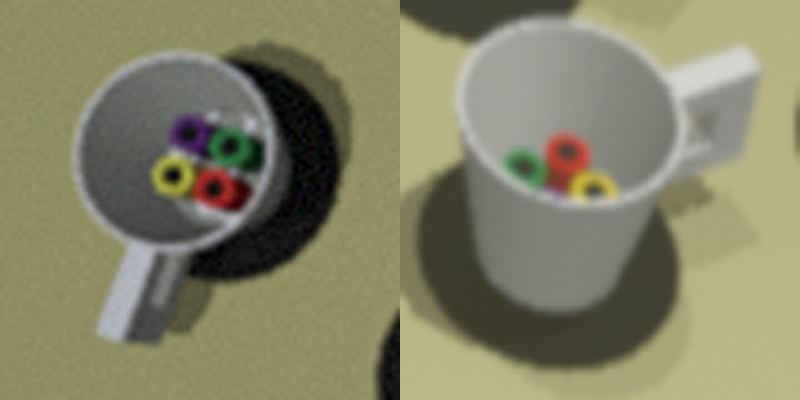

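```bash
cat > m3.py <<'E'
from h import *
def pix(c,s,off): return (np.array(c,float)+.5)/np.array(s)-.5+np.array(off)
S={"top":onz("top",pix([(108,141),(652,110),(113,432),(664,407)],7.5,(222,205)),23),
"scene":onz("scene",pix([(670,318),(298,63),(463,462),(91,192)],8,(295,245)),23)}
for n,s in S.items():
    L=(s[0]+s[2]-s[1]-s[3]);print(n,"station",s.mean(0)[:2],"xdir deg",np.degrees(np.arctan2(L[1],L[0])),np.linalg.norm(L)/2, [np.degrees(np.arctan2(*(s[i]-s[i+1])[1::-1])) for i in(0,2)])
J={"top":(pix((175,152),400/90,(110,225)),pix((117,336),400/90,(110,225))),"scene":(pix((570,112),(5,400/70),(405,290)),pix((752,57),(5,400/70),(405,290)))}
for n,(a,b) in J.items():
    A=onz(n,a,84)[0];B=onz(n,b,76)[0];d=(A-B)[:2];print(n,"jug",A,"handle end",B,np.linalg.norm(d),np.degrees(np.arctan2(d[1],d[0])))
# mat: fit edges visible: mat right edge in top
im=cv2.imread("pics/top0.png");hsv=cv2.cvtColor(im,cv2.COLOR_BGR2HSV)
k=cv2.inRange(hsv,(0,0,0),(180,255,30))[225:315,110:200]
print("mat px from black mask", [ (np.where(k)[1].max()+110),(np.where(k)[0].min()+225,np.where(k)[0].max()+225)])
E
python3 m3.py
```

```text
top station [539.9962579  46.3955447] xdir deg 94.07543655913291 170.539999496334 [np.float64(94.39934822584601), np.float64(93.75126184850477)]
scene station [537.98284639  41.70336596] xdir deg 94.38116499821955 169.4779061684199 [np.float64(94.04691995515185), np.float64(94.7178047465369)]
top jug [484.58857813 310.57177416  84.        ] handle end [393.99769441 335.1628134   76.        ] 93.86920380806146 -15.187065513414876
scene jug [347.16154862 419.24676954  84.        ] handle end [250.07301565 448.71552021  76.        ] 101.46226145711816 -16.88433037679111
mat px from black mask [np.int64(199), (np.int64(239), np.int64(314))]
```

```bash
sed -i 's/(570,112)/(170,112)/;s/(752,57)/(352,57)/' m3.py; python3 m3.py | grep jug
cat >> h.py <<'E'
def rot(down,jaw):
    """tool y along 'down', tool z along 'jaw'"""
    y=np.array(down,float);y/=np.linalg.norm(y);z=np.array(jaw,float);z-=y*(z@y);z/=np.linalg.norm(z)
    return R.from_matrix(np.c_[np.cross(y,z),y,z]).as_rotvec()
def solve(pos,down,jaw):
    """best of both half turns"""
    q0=get_state()["qpos"];o=[]
    for s in(1,-1):
        r=rot(down,s*np.array(jaw,float));q=ik(pos,r)
        if q is not None:o.append((np.abs(q-q0).max(),r,q))
    return min(o,key=lambda t:t[0])[1:] if o else (None,None)
E
python3 - <<'E'
from h import *
print(R.from_rotvec(get_state()["ee_rot"]).as_matrix().round(2))
d=lambda a:[np.cos(np.radians(a)),np.sin(np.radians(a)),0]
for pos,a in(([507,-277,150],-10),([507,-277,36],-10),([539,45,150],4),([539,45,40],4)):
    for s in(1,-1):
        q=ik(pos,rot([0,0,-1],s*np.array(d(a)))); print(pos,s,None if q is None else q.round(2))
# jug grasp, various pitch down
jx=np.array(d(-16));c=np.array([484.6,310,4])
h=c-86*jx+[0,0,45]
jy=np.cross([0,0,1],jx)
for p in(0,15,30,45,60):
    f=jx*np.cos(np.radians(p))-np.array([0,0,1])*np.sin(np.radians(p))
    for s in(1,-1):
        q=ik(h+5*f,rot(f,s*jy)); print(p,s,None if q is None else q.round(2))
E
```

```text
top jug [484.58857813 310.57177416  84.        ] handle end [393.99769441 335.1628134   76.        ] 93.86920380806146 -15.187065513414876
scene jug [483.84715432 309.6236737   84.        ] handle end [390.35355191 336.087081    76.        ] 97.16668985257147 -15.804189869445288
[[-0.93 -0.    0.37]
 [-0.37  0.   -0.93]
 [-0.   -1.   -0.  ]]
[507, -277, 150] 1 [-0.71  0.3   1.69 -0.    1.16 -0.53]
[507, -277, 150] -1 [-0.71  0.3   1.69 -0.    1.16  2.61]
[507, -277, 36] 1 [-0.71  0.47  1.73 -0.    0.95 -0.53]
[507, -277, 36] -1 [-0.71  0.47  1.73 -0.    0.95  2.61]
[539, 45, 150] 1 [-0.14  0.22  1.78 -0.    1.14 -0.21]
[539, 45, 150] -1 [-0.14  0.22  1.78 -0.    1.14  2.94]
[539, 45, 40] 1 [-0.14  0.4   1.82 -0.    0.92 -0.21]
[539, 45, 40] -1 [-0.14  0.4   1.82 -0.    0.92  2.94]
0 1 None
0 -1 None
15 1 None
15 -1 None
30 1 None
30 -1 None
45 1 None
45 -1 None
60 1 [ 0.7   0.33  2.04 -0.79  0.62  0.03]
60 -1 [ 0.7   0.33  2.04 -0.79  0.62 -3.11]
```

```bash
cat >> h.py <<'E'
Z=np.array([0,0,1.])
def dr(a): return np.array([np.cos(np.radians(a)),np.sin(np.radians(a)),0])
def jugtool(lip,yaw,th,p,g=(-86,0,45),s=1):
    """TCP pose for jug with lip point at lip, yaw deg, tip deg th, grasp pitch p, grasp pt g in jug frame"""
    M=np.c_[dr(yaw),np.cross(Z,dr(yaw)),Z]@R.from_euler('y',th,degrees=True).as_matrix()
    f=M@np.array([np.cos(np.radians(p)),0,-np.sin(np.radians(p))])
    o=np.array(lip)-M@np.array([50,0,80.])
    return o+M@np.array(g,float)+5*f, rot(f,s*M[:,1])
E
python3 - <<'E'
from h import *
st=np.array([539.,44.,0]);
for yaw in(-86,-70,-50):
  for p in(60,70,80,90):
    lip=st-30*dr(yaw)
    out=[]
    for th in(0,30,60,75,90,105,120,130):
        z=75 if th>70 else 130
        for s in (1,-1):
            t,r=jugtool(lip+[0,0,z],yaw,th,p,s=s);q=ik(t,r)
            if s==1: out.append(None if q is None else q.round(2).tolist())
    print(yaw,p,sum(x is not None for x in out)); 
    if p in(70,90):
        for o in out:print("   ",o)
E
```

```text
-86 60 8
-86 70 8
    [0.34, 0.46, 1.64, -0.37, 1.16, 0.44]
    [0.08, 0.24, 1.74, 0.19, 1.17, -0.07]
    [-0.25, 0.22, 1.77, 0.66, 1.44, -0.5]
    [-0.39, 0.38, 1.77, 0.83, 1.56, -0.72]
    [-0.5, 0.51, 1.73, 0.94, 1.76, -0.83]
    [-0.57, 0.67, 1.66, 1.04, 1.95, -0.89]
    [-0.61, 0.85, 1.58, 1.13, 2.14, -0.92]
    [-0.63, 0.97, 1.52, 1.21, 2.26, -0.92]
-86 80 8
-86 90 8
    [0.17, 0.36, 1.74, -0.0, 1.04, 0.1]
    [-0.1, 0.26, 1.79, 0.55, 1.24, -0.4]
    [-0.36, 0.35, 1.78, 0.91, 1.61, -0.7]
    [-0.46, 0.57, 1.75, 1.02, 1.75, -0.86]
    [-0.52, 0.71, 1.69, 1.11, 1.96, -0.91]
    [-0.56, 0.86, 1.61, 1.22, 2.16, -0.93]
    [-0.57, 1.03, 1.53, 1.35, 2.35, -0.9]
    [-0.56, 1.13, 1.48, 1.47, 2.47, -0.85]
-70 60 8
-70 70 8
    [0.36, 0.33, 1.83, -0.41, 1.02, 0.23]
    [0.07, 0.17, 1.82, 0.18, 1.2, -0.35]
    [-0.23, 0.25, 1.73, 0.57, 1.59, -0.7]
    [-0.35, 0.45, 1.68, 0.69, 1.72, -0.85]
    [-0.43, 0.6, 1.59, 0.79, 1.93, -0.9]
    [-0.49, 0.76, 1.48, 0.89, 2.12, -0.91]
    [-0.52, 0.94, 1.38, 1.02, 2.31, -0.88]
    [-0.53, 1.05, 1.32, 1.13, 2.42, -0.84]
-70 80 8
-70 90 8
    [0.17, 0.
[... 273 characters left out ...]
2.49, -0.8]
    [-0.48, 1.19, 1.31, 1.44, 2.59, -0.69]
-50 60 8
-50 70 8
    [0.32, 0.15, 2.06, -0.44, 0.85, -0.09]
    [0.03, 0.09, 1.92, 0.14, 1.25, -0.72]
    [-0.21, 0.29, 1.68, 0.41, 1.74, -0.96]
    [-0.29, 0.52, 1.57, 0.5, 1.89, -1.04]
    [-0.34, 0.69, 1.43, 0.59, 2.11, -1.04]
    [-0.38, 0.87, 1.29, 0.7, 2.32, -1.0]
    [-0.4, 1.04, 1.16, 0.86, 2.51, -0.9]
    [-0.41, 1.16, 1.09, 1.02, 2.63, -0.78]
-50 80 7
-50 90 6
    [0.12, 0.16, 2.0, -0.0, 0.98, -0.58]
    [-0.11, 0.24, 1.82, 0.35, 1.48, -0.92]
    [-0.27, 0.48, 1.6, 0.56, 1.96, -1.01]
    [-0.32, 0.71, 1.48, 0.63, 2.11, -1.06]
    [-0.36, 0.87, 1.36, 0.74, 2.33, -1.01]
    [-0.38, 1.03, 1.26, 0.91, 2.52, -0.9]
    None
    None
```

Run:
```python
from h import *
jaw=dr(-10)
r=rot([0,0,-1],jaw)
print(ik([507,-276,160],r))
robot.reach([507,-276,130],r)
robot.move_straight([507,-276,37],max_speed=120,force_limit=8)
print(get_state()["tool_pos"])
gripper_close(30); s=get_state();print(s["gripper_width"],s["tool_pos"],s["time_s"])
robot.move_straight([507,-276,110],max_speed=150)
r2=rot([0,0,-1],dr(4.2))
robot.reach([539,44,120],r2)
s=get_state();print(s["gripper_width"],s["tool_pos"],s["time_s"],s["ft_force"])
shot("top","top1");shot("scene","scene1")
```

```text
[-7.04029534e-01  2.84283161e-01  1.68069417e+00 -4.44089210e-16
  1.17661533e+00 -5.29496609e-01]
[ 507.48125938 -276.53099642   37.70895411]
65.85277716788141 [ 507.43120102 -276.26566112   37.65032158] 3.0083
65.77093340764027 [539.17277527  43.07887097 119.76853692] 4.8667 [ 0.27923089 -1.44123614 -1.44677605]
```

Run:
```python
import cv2,numpy as np
a=cv2.imread("pics/top1.png");s=cv2.imread("pics/scene1.png")
cv2.imwrite("pics/c6.png",np.hstack([cv2.resize(a[180:300,210:330],(400,400),interpolation=cv2.INTER_CUBIC),cv2.resize(s[190:320,280:410],(400,400),interpolation=cv2.INTER_CUBIC)]))
```

```text
(no output)
```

View pics/c6.png

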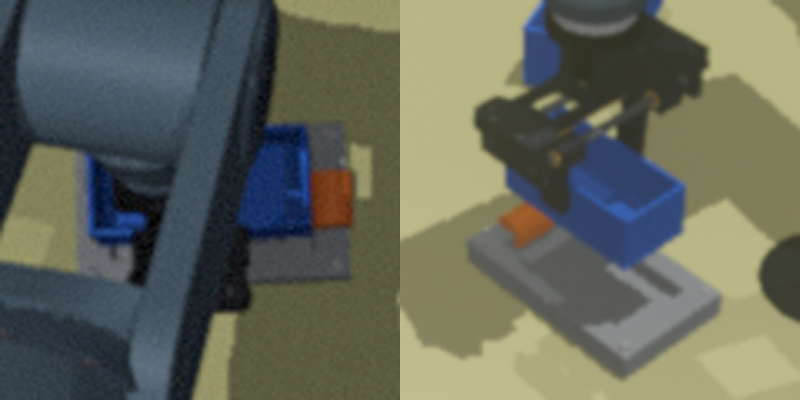

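```bash
cat > m4.py <<'E'
from h import *
from m3 import pix
z=get_state()["tool_pos"];rz=z[2]-37.65+50;bz=rz-50;print("tcp",z,rz)
ux=dr(94.2);uy=dr(184.2)
def loc(X): return [(X-z)[:2]@ux[:2],(X-z)[:2]@uy[:2]]
T=lambda c:pix(c,400/120,(210,180)); Sc=lambda c:pix((c[0]-400,c[1]),400/130,(280,190))
for nm,n,p,h in[("left rim","top",T((92,190)),rz),("right base","top",T((309,190)),bz),("right rim","top",T((303,190)),rz),("rimR","scene",Sc((685,183)),rz),("rim near","scene",Sc((628,226)),rz),("base near","scene",Sc((627,266)),bz),("base R","scene",Sc((684,222)),bz)]:
    print(nm,np.round(loc(onz(n,p,h)[0]),1), np.round(onz(n,p,h)[0],1))
E
python3 m4.py | grep -v -E "station|jug|mat"
```

```text
tcp [539.30595584  42.63848306 119.87896465] 132.2289646521421
left rim [67.6  4.9] [529.4 109.7 132.2]
right base [-67.6   3.5] [540.8 -25.   82.2]
right rim [-65.4  12.2] [532.  -23.5 132.2]
rimR [65.9 36.8] [497.7 105.6 132.2]
rim near [ 71.6 -31.3] [565.3 116.3 132.2]
base near [ 64.6 -23.5] [558.  108.8  82.2]
base R [58.9 46.6] [488.5  98.   82.2]
```

Run:
```python
from h import *
r2=rot([0,0,-1],dr(4.2))
robot.move_straight([538.9,46.3,90],r2,max_speed=80)
h=robot.move_straight([538.9,46.3,64.5],r2,max_speed=40,force_limit=3)
robot.dwell(.2)
s=get_state();print(h,s["gripper_width"],s["tool_pos"],s["time_s"],s["ft_force"],s["moment"])
a=shot("top","top2");s=shot("scene","scene2")
cv2.imwrite("pics/c7.png",np.hstack([cv2.resize(a[200:290,230:320],(400,400),interpolation=cv2.INTER_CUBIC),cv2.resize(s[220:320,290:390],(400,400),interpolation=cv2.INTER_CUBIC)]))
```

```text
False 65.78785047360418 [539.1393506   46.27247147  64.81006712] 6.475 [-0.23413384  0.0570621  -0.47815944] [-0.03792371 -0.03606424  0.00202166]
```

View pics/c7.png

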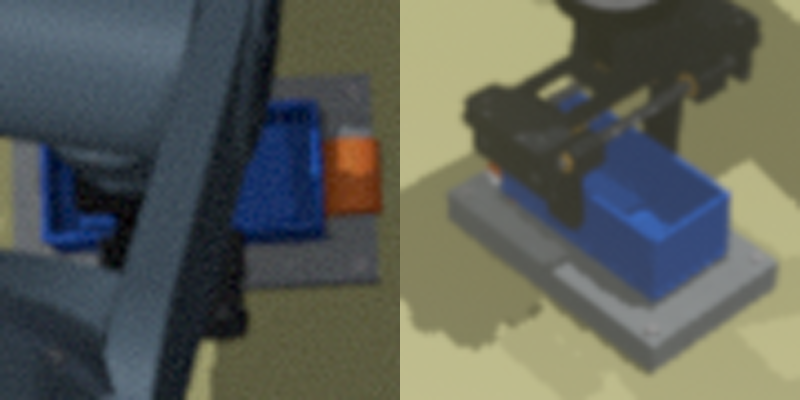

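```bash
cat > m5.py <<'E'
from h import *
from m3 import pix
ux=dr(94.2)[:2];uy=dr(184.2)[:2]
Sc=lambda c:onz("scene",pix((c[0]-400,c[1]),4,(290,220)),c[2])[0,:2]
a=Sc((655,300,27));b=Sc((655,345,23));c=Sc((728,244,27));d=Sc((777,264,23))
for p,q in((b,a),(d,c)): print("station-tray corner",(p-q)@ux,(p-q)@uy)
T=lambda c:onz("top",pix(c[:2],400/90,(230,200)),c[2])[0,:2]
# top: right end: tray base right edge, station corner top
a=T((322,237,27));b=T((378,283,23));c=T((318,100,77));d=T((370,75,23))
for p,q in((b,a),(d,c)): print("top",(p-q)@ux,(p-q)@uy)
E
python3 m5.py | grep -v -E "jug|mat|xdir"
```

```text
station-tray corner 24.18728289216645 -24.124742766292506
station-tray corner 30.51613502693118 12.252872887029932
top -27.819821871286855 25.12593172671297
top -26.263509632708494 -23.23594930995778
```

Run:
```python
from h import *
ux=dr(94.2)
t=np.array([539.1,46.3,64.8])+1.0*ux
robot.move_straight(t,max_speed=40)
t[2]=45.5
h=robot.move_straight(t,max_speed=25,force_limit=9)
s=get_state();print(h,s["gripper_width"],s["tool_pos"],s["time_s"],s["ft_force"],s["moment"])
```

```text
True 66.26245715889388 [540.0541383   46.57567919  52.60408707] 7.3833 [0.37187866 0.85701395 5.18582395] [-0.03418599  0.05912671  0.0070445 ]
```

Run:
```python
from h import *
t=get_state()["tool_pos"].copy();t[2]=44.5
h=robot.move_straight([539.3,47.3,44.5],max_speed=25,force_limit=22)
s=get_state();print(h,s["gripper_width"],s["tool_pos"],s["time_s"],s["ft_force"],s["moment"])
```

```text
True 66.03786195194174 [540.08083376  46.58264978  52.57037318] 7.5917 [-1.4291611   0.14577459  6.8279969 ] [-0.00371064  0.24616849 -0.07295624]
```

Run:
```python
from h import *
t=get_state()["tool_pos"].copy()
for k in range(4):
    t[2]-=1.5
    h=robot.move_straight(t,max_speed=20,force_limit=25)
    s=get_state();print(h,s["tool_pos"].round(2),s["time_s"],s["ft_force"].round(2),s["moment"].round(3))
    if h:break
a=shot("top","top3");s=shot("scene","scene3")
cv2.imwrite("pics/c8.png",np.hstack([cv2.resize(a[200:290,230:320],(400,400),interpolation=cv2.INTER_CUBIC),cv2.resize(s[220:320,290:390],(400,400),interpolation=cv2.INTER_CUBIC)]))
```

```text
False [540.15  46.62  52.49] 7.8417 [-7.17 -0.79 17.43] [-0.101  1.261 -0.072]
False [540.15  46.59  52.23] 8.0917 [-12.22  -0.32  30.8 ] [-0.168  2.257 -0.016]
False [540.16  46.56  51.52] 8.3417 [-15.15  -1.62  38.02] [-0.145  2.833 -0.013]
False [540.18  46.48  50.4 ] 8.5917 [-17.71  -0.9   40.48] [-0.227  3.138  0.049]
```

View pics/c8.png

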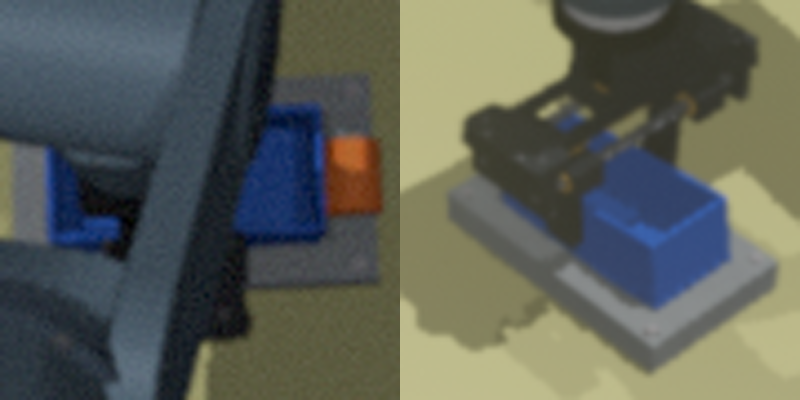

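The force climbed to 40 N, and the scene view shows the tray dropped only about 4 mm. So it's resting on the station top and the fingers slipped. I'll let go, back off and measure with a clear view.

Run:
```python
from h import *
t=get_state()["tool_pos"].copy()
robot.move_straight([t[0],t[1],52.5],max_speed=40)
let_go()
robot.move_straight([t[0],t[1],140],max_speed=200)
q=get_state()["qpos"].copy();q[0]-=0.75;robot.move_j(q)
a=shot("top","top4");s=shot("scene","scene4");print(get_state()["time_s"])
cv2.imwrite("pics/c9.png",cv2.resize(a[205:280,222:328],(795,562),interpolation=cv2.INTER_CUBIC))
cv2.imwrite("pics/c10.png",cv2.resize(s[220:320,290:390],(600,600),interpolation=cv2.INTER_CUBIC))
```

```text
11.6667
```

View pics/c9.png

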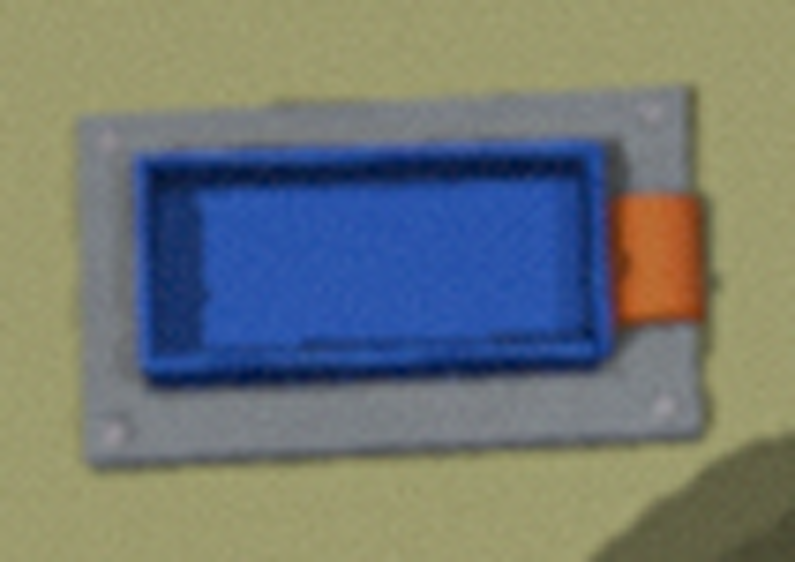

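View pics/c10.png

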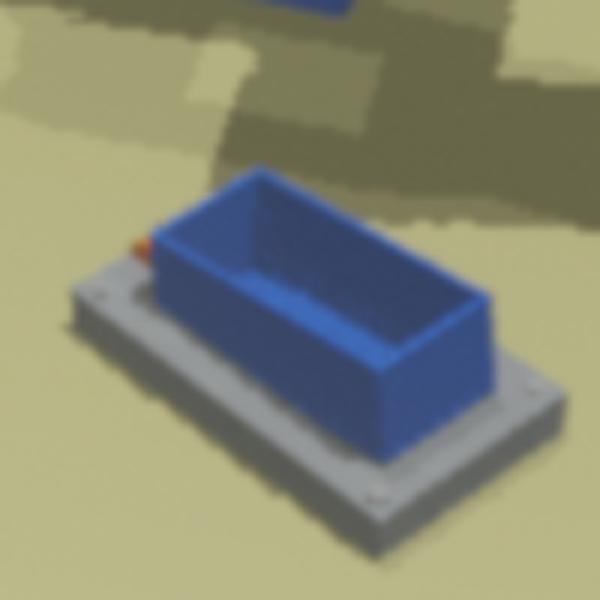

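```bash
cat > m6.py <<'E'
from h import *
from m3 import pix
ux=dr(94.2);uy=dr(184.2)
Sp=[pix(c,6,(290,220)) for c in[(383,368),(152,235),(262,168),(492,297)]]
Tp=[pix(c,7.5,(222,205)) for c in[(133,152),(605,142),(612,354),(145,368)]]
def tri(a,b):
    d1=ray("top",a)[0];d2=ray("scene",b)[0];o1=np.array(P["top"]["origin"]);o2=np.array(P["scene"]["origin"])
    k=np.linalg.lstsq(np.c_[d1,-d2],o2-o1,rcond=None)[0];A=o1+k[0]*d1;B=o2+k[1]*d2;return (A+B)/2,np.linalg.norm(A-B)
X=[]
for a,b in zip(Tp,Sp):
    x,e=tri(a,b);X.append(x);print(x.round(1),round(e,1))
X=np.array(X)
print("tray tri centre",X.mean(0),"yaw",np.degrees(np.arctan2(*((X[0]+X[3]-X[1]-X[2])[1::-1]))))
for n,pp in(("top",Tp),("scene",Sp)):
  for z in(58,65,73):
    Y=np.array([onz(n,p,z)[0] for p in pp]);c=Y.mean(0)
    L=(Y[0]+Y[3]-Y[1]-Y[2])/2
    S={"top":[540.0,46.4],"scene":[538.0,41.7]}[n]
    e=c[:2]-S
    print(n,z,c[:2].round(1),"off ux,uy",(e@ux[:2]).round(1),(e@uy[:2]).round(1),"L",np.linalg.norm(L).round(1),"W",(np.linalg.norm(Y[0]+Y[1]-Y[2]-Y[3])/2).round(1),"yaw",np.degrees(np.arctan2(L[1],L[0])).round(2))
E
python3 m6.py|grep -v -E "station|jug|mat px"
```

```text
[565.4 116.9  76.9] 0.8
[574.5 -22.3  58.4] 1.8
[510.1 -26.5  59.4] 0.7
[501.2 110.7  74.2] 0.5
tray tri centre [537.79894244  44.70351096  67.24574645] yaw 93.71598256678234
top 58 [539.7  46. ] off ux,uy -0.4 0.3 L 141.6 W 65.5 yaw 92.58
top 65 [538.5  45.2] off ux,uy -1.1 1.6 L 140.7 W 65.1 yaw 92.58
top 73 [537.2  44.3] off ux,uy -1.9 3.0 L 139.6 W 64.6 yaw 92.58
scene 58 [530.5  37.6] off ux,uy -3.5 7.8 L 126.6 W 64.3 yaw 99.77
scene 65 [535.7  43.7] off ux,uy 2.2 2.1 L 125.6 W 63.8 yaw 99.77
scene 73 [541.7  50.7] off ux,uy 8.7 -4.4 L 124.4 W 63.2 yaw 99.77
```

Triangulating the rim corners gives z≈59 at the jaw end and z≈75 at the +y end. So the jaw end is home and the +y end sits on the +x end wall, with the tray about 4 mm too far along +x. I'll regrasp, slide it about 4 mm toward the jaw, and press the high end down.

Run:
```python
from h import *
ux=dr(94.0);r=rot([0,0,-1],dr(4.0))
robot.reach([538.5,46.5,130],r)
robot.move_straight([538.5,46.5,51],max_speed=150,force_limit=8)
gripper_close(30);robot.dwell(.1)
s=get_state();print(s["gripper_width"],s["tool_pos"].round(2),s["ft_force"].round(2))
t=s["tool_pos"].copy()
for k in range(5):
    t=t-1.0*ux
    h=robot.move_straight(t,max_speed=20,force_limit=25)
    s=get_state();print(h,s["tool_pos"].round(2),s["time_s"],s["ft_force"].round(2),s["moment"].round(3))
```

```text
65.72294250800363 [539.21  46.45  51.86] [-0.82  0.05  6.95]
False [539.29  45.4   51.85] 14.625 [-1.33  0.57  1.13] [-0.147 -0.165  0.016]
False [539.31  44.68  51.82] 14.875 [0.65 2.54 2.15] [ 0.273 -0.111  0.002]
False [539.35  43.85  51.81] 15.125 [0.15 4.78 2.26] [ 0.643 -0.146  0.014]
False [539.44  42.74  51.83] 15.375 [0.15 4.61 1.16] [ 0.74  -0.135 -0.028]
False [539.5   41.77  51.84] 15.625 [0.24 5.93 1.6 ] [ 0.742 -0.13  -0.001]
```

Run:
```python
from h import *
t=get_state()["tool_pos"].copy()
for k in range(5):
    t[2]-=1.5
    h=robot.move_straight(t,max_speed=25,force_limit=20)
    s=get_state();print(h,s["tool_pos"].round(2),s["time_s"],s["ft_force"].round(2),s["moment"].round(3))
    if s["ft_force"][2]>16: break
a=shot("scene","scene5")
cv2.imwrite("pics/c11.png",cv2.resize(a[220:320,290:390],(600,600),interpolation=cv2.INTER_CUBIC))
```

```text
False [539.53  42.26  50.64] 15.875 [-1.7   5.56  4.83] [ 0.736  0.041 -0.024]
False [539.6   42.49  49.26] 16.125 [-1.6   8.07  5.38] [ 0.879  0.099 -0.023]
False [539.62  42.69  47.8 ] 16.375 [-1.49  7.99  6.78] [1.07  0.068 0.03 ]
False [539.62  42.85  46.32] 16.625 [-1.49  9.34  6.52] [ 1.145  0.06  -0.055]
False [539.58  42.95  44.8 ] 16.875 [-1.39  9.98  7.13] [ 1.248 -0.033  0.012]
```

View pics/c11.png

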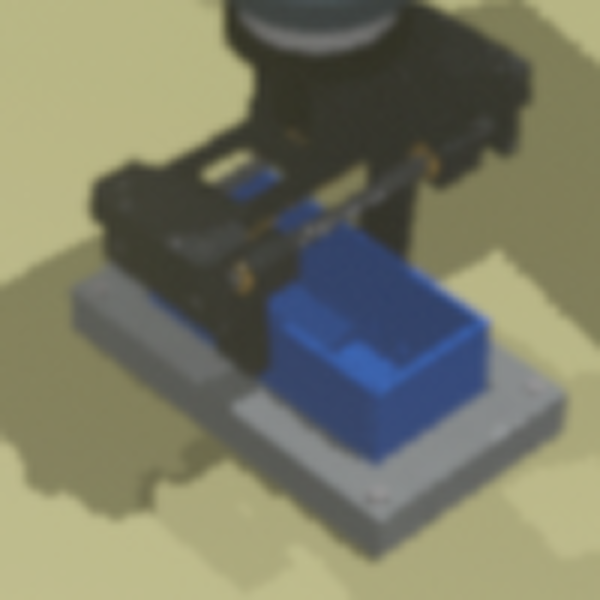

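Run:
```python
from h import *
t=get_state()["tool_pos"].copy()
for k in range(4):
    t[2]-=1.5
    h=robot.move_straight(t,max_speed=25,force_limit=20)
    s=get_state();print(h,s["tool_pos"].round(2),s["time_s"],s["ft_force"].round(2))
    if s["ft_force"][2]>16: break
    if t[2]<39.5: break
t=get_state()["tool_pos"].copy()
let_go()
robot.move_straight([t[0],t[1],130],max_speed=200)
r=rot([0,0,-1],dr(4.0))
gripper_close(20)
c=np.array([539.,45.,0])
for d in(40,-35):
    robot.move_straight(c+d*dr(94)+[0,0,75 if d<0 else 110],max_speed=200)
    h=robot.move_straight(c+d*dr(94)+[0,0,20],max_speed=60,force_limit=14)
    s=get_state();print(h,s["tool_pos"].round(2),s["time_s"],s["ft_force"].round(2))
    robot.move_straight(c+d*dr(94)+[0,0,85],max_speed=200)
robot.move_straight(c+[0,0,150],max_speed=200)
q=get_state()["qpos"].copy();q[0]-=0.6;robot.move_j(q)
a=shot("top","top6");s=shot("scene","scene6");print(get_state()["time_s"])
cv2.imwrite("pics/c12.png",cv2.resize(a[205:280,222:328],(795,562),interpolation=cv2.INTER_CUBIC))
cv2.imwrite("pics/c13.png",cv2.resize(s[220:320,290:390],(600,600),interpolation=cv2.INTER_CUBIC))
```

```text
False [539.62  43.3   44.2 ] 17.175 [-3.51  5.79 10.47]
False [539.65  43.24  44.01] 17.425 [-8.7   5.42 23.31]
True [535.88  84.96  26.43] 21.4667 [-1.49  0.48  6.89]
True [540.78  10.3   26.42] 23.2 [-2.48  0.1   8.42]
25.475
```

View pics/c12.png

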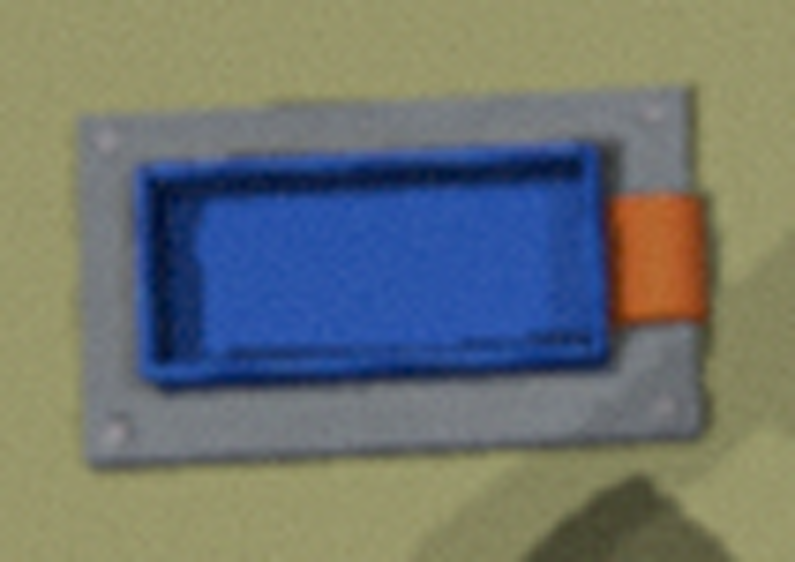

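View pics/c13.png

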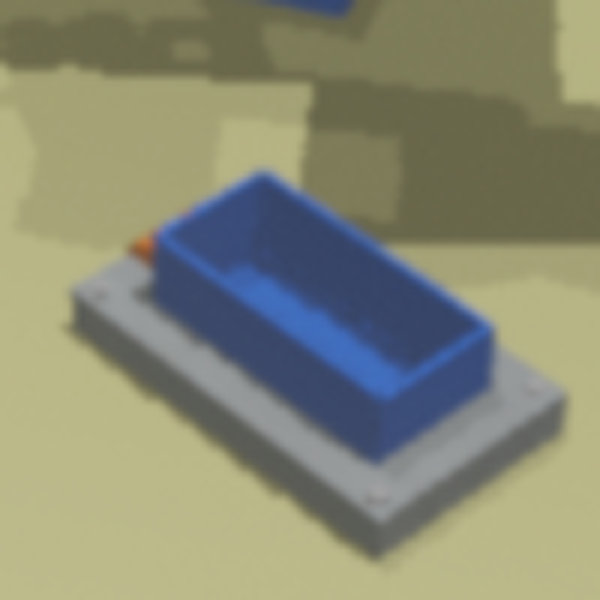

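```bash
sed -e 's/(383,368),(152,235),(262,168),(492,297)/(388,396),(158,235),(265,172),(493,327)/' -e 's/(133,152),(605,142),(612,354),(145,368)/(137,162),(600,145),(607,358),(150,377)/' m6.py > m7.py
cat >> m7.py <<'E'
print("mat top",onz("top",pix((224,170),400/90,(110,225)),4))
# scene mat: left 418, right 678, bottom 368 in hstacked crop
print("mat scene", onz("scene",pix((548-400,268),(5,400/70),(405,290)),4))
st=np.array([539.,45,0])
for th in(0,):
  for p in (65,70,75,80):
    o=np.array([484.2,310.1,4]);
    for up,back in((0,0),(0,60),(80,0),(120,0)):
      lip=o+50*dr(-15.5)+[0,0,80+up]
      t,r=jugtool(lip,-15.5,0,p);f=R.from_rotvec(r).as_matrix()[:,1];q=ik(t-back*f,r);print(p,up,back,None if q is None else q.round(2),t.round(1))
E
python3 m7.py|grep -v -E "station|jug|mat px"
```

```text
[564.7 118.6  62.6] 2.2
[573.1 -20.6  58.9] 2.6
[509.3 -25.1  57.6] 0.3
[500.6 111.8  58.3] 0.5
tray tri centre [536.9339406   46.20550746  59.3685604 ] yaw 93.52923860272102
top 58 [537.7  46. ] off ux,uy -0.3 2.3 L 138.7 W 65.5 yaw 93.37
top 65 [536.5  45.2] off ux,uy -1.0 3.5 L 137.8 W 65.1 yaw 93.37
top 73 [535.2  44.3] off ux,uy -1.7 4.9 L 136.8 W 64.6 yaw 93.37
scene 58 [535.5  45.6] off ux,uy 4.1 2.2 L 136.6 W 61.4 yaw 94.26
scene 65 [540.7  51.7] off ux,uy 9.7 -3.4 L 135.5 W 60.9 yaw 94.26
scene 73 [546.6  58.6] off ux,uy 16.2 -9.9 L 134.3 W 60.3 yaw 94.26
mat top [[485.09248988 313.28185894   4.        ]]
mat scene [[490.37620662 315.61464795   4.        ]]
65 0 0 [ 0.66  0.31  2.02 -0.61  0.63 -0.18] [403.4 332.5  44.5]
65 0 60 [ 0.7   0.18  2.04 -0.54  0.75 -0.23] [403.4 332.5  44.5]
65 80 0 [ 0.66  0.14  2.01 -0.5   0.78 -0.32] [403.4 332.5 124.5]
65 120 0 [ 0.66  0.07  1.98 -0.46  0.87 -0.38] [403.4 332.5 164.5]
70 0 0 [ 0.62  0.3   2.   -0.45  0.66 -0.35] [403.  332.6  44.3]
70 0 60 [ 0.65  0.17  2.01 -0.4   0.78 -0.39] [403.  332.6  44.3]
70 80 0 [ 0.62  0.15  1.98 -0.37  0.83 -0.46] [403.  332.6 124.3]
70 120 0 [ 0.62  0.08  1.95 -0.34  0.91 -0.5 ] [403.  332.6 164.3]
75 0 0 [ 0.58  0.31  1.97 -0.3   0.71 -0.51] [402.6 332.7  44.2]
75 0 60 [ 0.6   0.18  1.97 -0.27  0.83 -0.53] [402.6 332.7  44.2]
75 80 0 [ 0.58  0.16  1.95 -0.25  0.88 -0.58] [402.6 332.7 124.2]
75 120 0 [ 0.58  0.09  1.92 -0.24  0.96 -0.6 ] [402.6 332.7 164.2]
80 0 0 [ 0.54  0.32  1.94 -0.18  0.77 -0.64] [402.2 332.9  44.1]
80 0 60 [ 0.55  0.2   1.94 -0.16  0.89 -0.65] [402.2 332.9  44.1]
80 80 0 [ 0.54  0.17  1.92 -0.16  0.94 -0.68] [402.2 332.9 124.1]
80 120 0 [ 0.54  0.11  1.89 -0.15  1.02 -0.69] [402.2 332.9 164.1]
```

Both floor touches came at z=26.4, so the tip was at the 12 mm floor level, and all rim corners read about 59 mm, so the tray is home and level. Next is the jug.

```bash
cat >> h.py <<'E'
JO=np.array([484.2,310.1,4.]);JY=-15.5;PP=70
def jt(o,yaw,th,lipmode=False):
    lip=np.array(o,float) if lipmode else np.array(o,float)+50*dr(yaw)+[0,0,80]
    return jugtool(lip,yaw,th,PP)
E
python3 - <<'E'
from h import *
let_go()
t,r=jt(JO+[0,0,130],JY,0);robot.reach(t,r)
t,r=jt(JO,JY,0);h=robot.move_straight(t,r,max_speed=130,force_limit=10)
s=get_state();print(h,s["tool_pos"].round(1),t.round(1),s["ft_force"].round(2),s["time_s"])
a=shot("top","top7");s=shot("scene","scene7")
cv2.imwrite("pics/c14.png",np.hstack([cv2.resize(a[215:325,100:210],(400,400),interpolation=cv2.INTER_CUBIC),cv2.resize(s[265:365,400:500],(400,400),interpolation=cv2.INTER_CUBIC)]))
E
```

```text
False [403.5 333.   45. ] [403.  332.6  44.3] [ 0.75 -0.1  -0.64] 30.1167
```

View pics/c14.png

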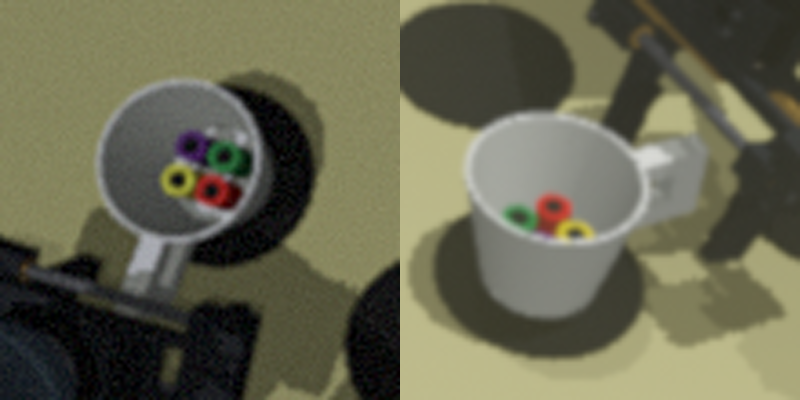

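The fingers flank the handle on both sides. I'll grip and lift.

Run:
```python
from h import *
gripper_close(60)
s=get_state();print(s["gripper_width"],s["tool_pos"].round(1))
t,r=jt(JO+[0,0,110],JY,0);robot.move_straight(t,r,max_speed=130)
s=get_state();print(s["gripper_width"],s["tool_pos"].round(1),s["ft_force"].round(2),s["moment"].round(3),s["time_s"])
a=shot("top","top8");s=shot("scene","scene8")
cv2.imwrite("pics/c15.png",np.hstack([cv2.resize(a[205:325,80:200],(400,400),interpolation=cv2.INTER_CUBIC),cv2.resize(s[225:345,400:520],(400,400),interpolation=cv2.INTER_CUBIC)]))
```

```text
13.783898303102086 [403.  332.6  44.3]
13.90340846873903 [402.3 332.2 153.3] [ 0.54 -0.59 -1.79] [ 0.158  0.266 -0.032] 32.3333
```

View pics/c15.png

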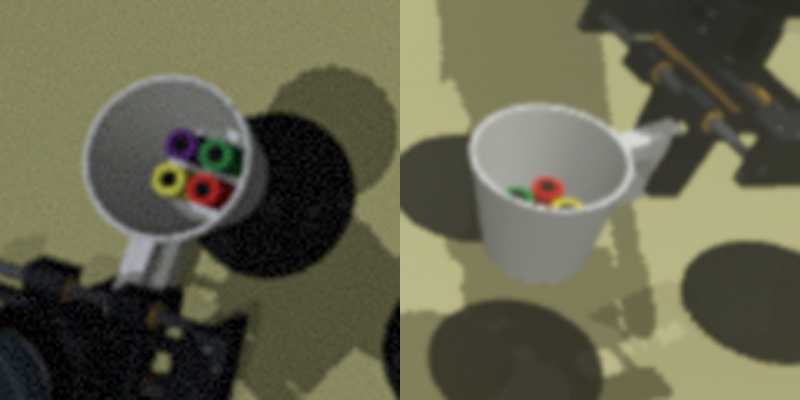

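Run:
```python
from h import *
print("mat",onz("top",[161.7,263.6],4).round(1),onz("scene",[400+(515-400+.5)*.3-.5,225+366.5*.3-.5],4).round(1))
ux=dr(94);L=np.array([537.5,46,0])+32*ux;Y=-86.
for th,z in((0,170),):
    t,r=jt(L+[0,0,z],Y,th,True);robot.reach(t,r)
for th,z,v in((30,155,160),(58,120,140)):
    t,r=jt(L+[0,0,z],Y,th,True);robot.move_straight(t,r,max_speed=v)
s=get_state();print(s["gripper_width"],s["tool_pos"].round(1),t.round(1),s["time_s"])
a=shot("top","top9");s=shot("scene","scene9")
cv2.imwrite("pics/c16.png",np.hstack([cv2.resize(a[180:300,210:330],(400,400),interpolation=cv2.INTER_CUBIC),cv2.resize(s[180:320,280:420],(400,400),interpolation=cv2.INTER_CUBIC)]))
```

```text
mat [[483.4 309.2   4. ]] [[485.9 311.4   4. ]]
13.443265151855384 [527.3 183.2 211.8] [528.  182.5 212.8] 34.625
```

View pics/c16.png

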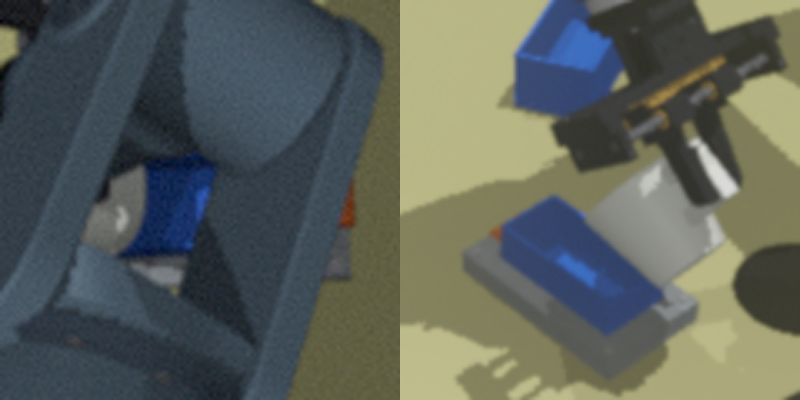

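Run:
```python
from h import *
ux=dr(94);L=np.array([537.5,46,0])+32*ux;Y=-86.
for th,z,v in((75,88,90),(85,76,45),(92,73,30),(100,73,35)):
    t,r=jt(L+[0,0,z],Y,th,True);robot.move_straight(t,r,max_speed=v)
    s=get_state();print(th,s["tool_pos"].round(1),t.round(1),s["ft_force"].round(2),s["time_s"])
s=shot("scene","scene10")
cv2.imwrite("pics/c17.png",cv2.resize(s[180:320,280:420],(560,560),interpolation=cv2.INTER_CUBIC))
```

```text
75 [530.2 151.4 207.2] [530.2 150.8 207.4] [ 0.33  0.35 -1.  ] 35.2333
85 [531.8 129.5 206.6] [531.7 129.  206.3] [ 0.48  0.29 -1.58] 35.8667
92 [532.9 112.7 208.4] [532.8 112.8 208.6] [ 0.27  0.35 -1.9 ] 36.5667
100 [534.2  93.7 212.1] [534.2  93.7 212.1] [ 1.05  0.64 -1.06] 37.275
```

View pics/c17.png

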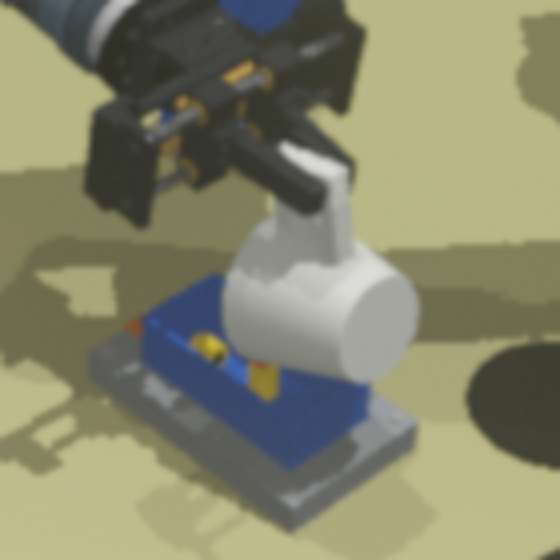

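Run:
```python
from h import *
ux=dr(94);L=np.array([537.5,46,0])+32*ux;Y=-86.
s1=shot("scene","scene10b")
for th,z,v in((108,74,35),(118,76,45)):
    t,r=jt(L+[0,0,z],Y,th,True);robot.move_straight(t,r,max_speed=v)
s=get_state();print(th,s["tool_pos"].round(1),t.round(1),s["ft_force"].round(2),s["time_s"])
s=shot("scene","scene11")
cv2.imwrite("pics/c18.png",np.hstack([cv2.resize(x[220:320,290:390],(400,400),interpolation=cv2.INTER_CUBIC) for x in(s1,s)]))
```

```text
118 [537.3  50.1 213.3] [537.2  50.  213.2] [-0.7  -0.01 -0.29] 38.775
```

View pics/c18.png

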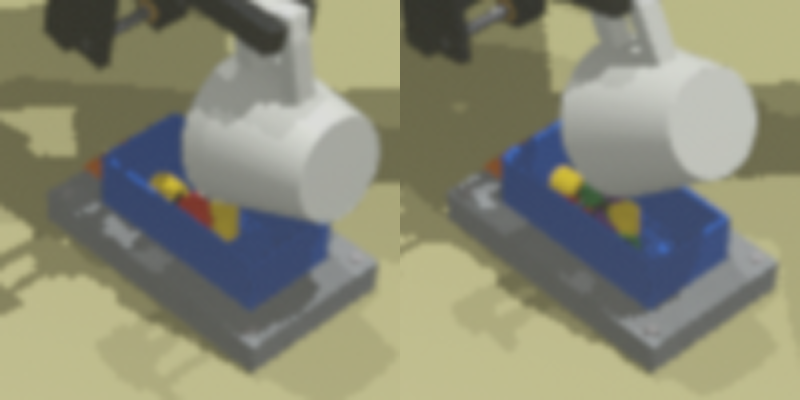

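Run:
```python
from h import *
ux=dr(94);L=np.array([537.5,46,0])+32*ux;Y=-86.
t,r=jt(L+[0,0,82],Y,130,True);robot.move_straight(t,r,max_speed=60)
robot.dwell(.3)
t,r=jt(L+[0,0,140],Y,125,True);robot.move_straight(t,r,max_speed=120)
s=get_state();print(s["tool_pos"].round(1),s["ft_force"].round(2),s["time_s"])
a=shot("top","top12");s=shot("scene","scene12")
cv2.imwrite("pics/c19.png",np.hstack([cv2.resize(a[180:300,210:330],(400,400),interpolation=cv2.INTER_CUBIC),cv2.resize(s[170:320,270:420],(400,400),interpolation=cv2.INTER_CUBIC)]))
```

```text
[538.2  33.6 272.5] [ 0.74  0.54 -1.4 ] 40.4167
```

View pics/c19.png

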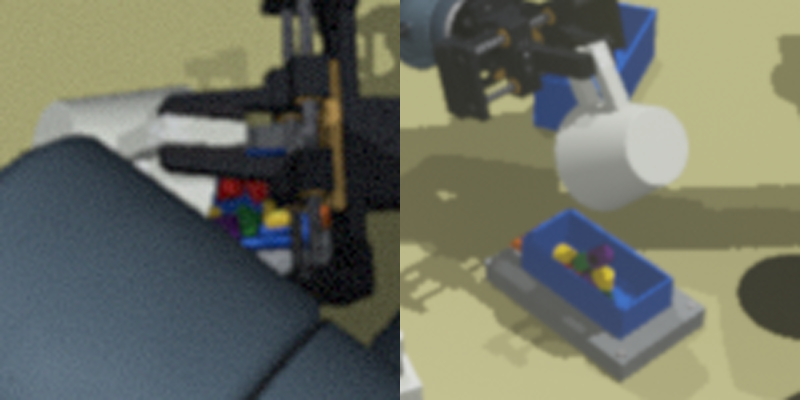

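Run:
```python
from h import *
ux=dr(94);L=np.array([537.5,46,0])+32*ux;Y=-86.
for th,z,v in((90,160,200),(50,180,200),(0,190,200)):
    t,r=jt(L+[0,0,z],Y,th,True);robot.move_straight(t,r,max_speed=v)
t,r=jt(JO+[0,0,110],JY,0);robot.reach(t,r)
robot.dwell(.15)
s=get_state();print(s["gripper_width"],s["tool_pos"].round(1),t.round(1),s["time_s"])
a=shot("top","top13");s=shot("scene","scene13")
cv2.imwrite("pics/c20.png",np.hstack([cv2.resize(a[205:325,80:200],(400,400),interpolation=cv2.INTER_CUBIC),cv2.resize(s[225:345,400:520],(400,400),interpolation=cv2.INTER_CUBIC)]))
cv2.imwrite("pics/c21.png",np.hstack([cv2.resize(a[205:285,230:310],(400,400),interpolation=cv2.INTER_CUBIC),cv2.resize(s[220:320,290:390],(400,400),interpolation=cv2.INTER_CUBIC)]))
```

```text
13.910097949583912 [404.4 332.1 154.7] [403.  332.6 154.3] 44.1667
```

View pics/c20.png

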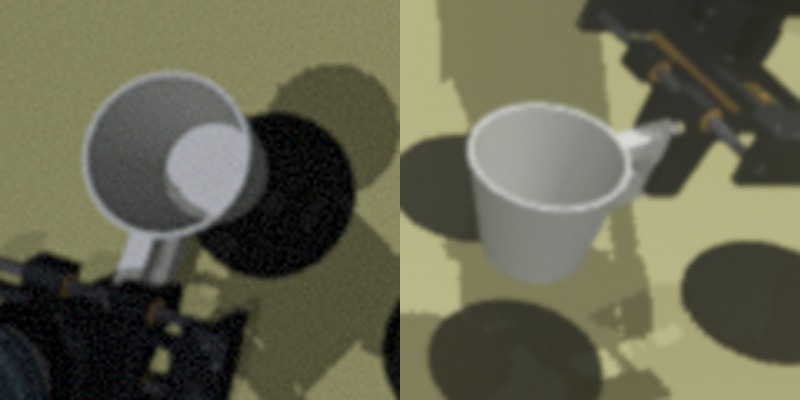

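View pics/c21.png

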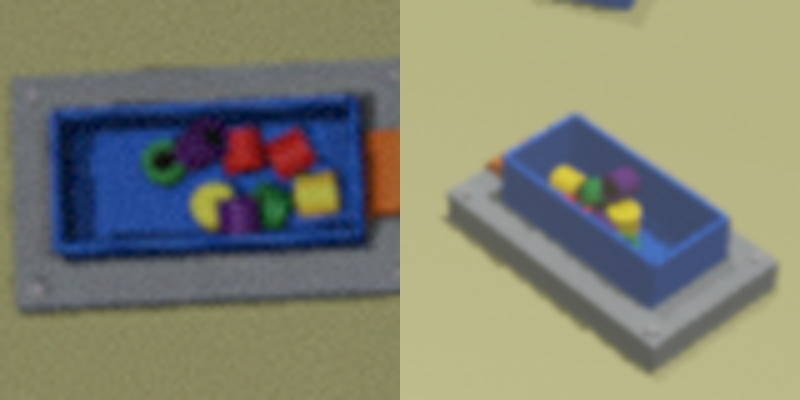

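All eight stoppers are in the tray (2 each of green, purple, red and yellow), and the jug is empty and upright. I'll set it down on the mat.

Run:
```python
from h import *
t,r=jt(JO+[0,0,8],JY,0);robot.move_straight(t,r,max_speed=90)
t,r=jt(JO+[0,0,-3],JY,0);h=robot.move_straight(t,r,max_speed=15,force_limit=4)
s=get_state();print(h,s["tool_pos"].round(1),s["ft_force"].round(2),s["time_s"])
let_go()
t0=get_state()["tool_pos"]
robot.move_straight(t0+[0,0,130],r,max_speed=120)
q=get_state()["qpos"].copy();q[0]-=1.2 if False else -0.5;robot.move_j(q)
robot.dwell(.3)
a=shot("top","top14");s=shot("scene","scene14");print(get_state()["time_s"])
cv2.imwrite("pics/c22.png",np.hstack([cv2.resize(a[205:325,80:200],(400,400),interpolation=cv2.INTER_CUBIC),cv2.resize(s[265:365,390:490],(400,400),interpolation=cv2.INTER_CUBIC)]))
```

```text
True [403.  332.7  44.1] [-1.42 -1.08  4.15] 46.1167
49.925
```

View pics/c22.png

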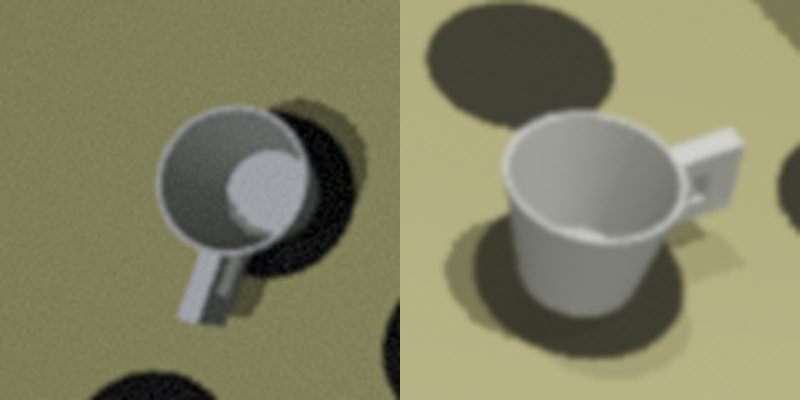

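View pics/top14.png

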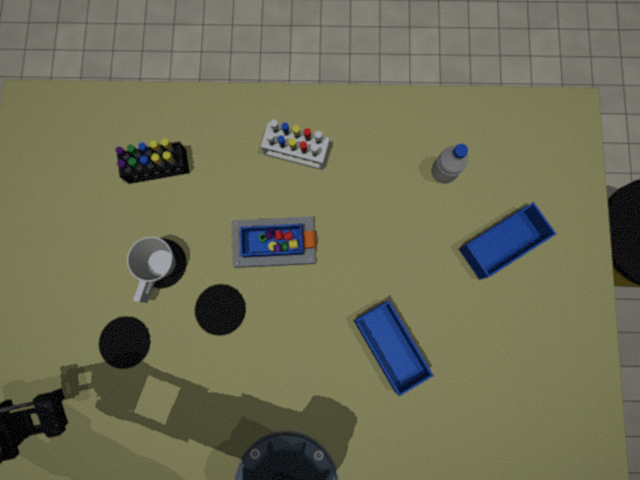

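```bash
python3 -c "
from rig import order,get_state
print(get_state()['time_s']);print(order.sign_off())"
```

```text
49.925
the job is handed in; nothing more can be done
None
```

The job is done and handed in at 49.9 s of the 72 s limit; the hand-in gave no verdict.

- **Tray:** I chose the small tray, which measured about 141 x 70 mm against 190–205 mm long for the two look-alikes. The first press failed: the tray was about 4 mm too far from the jaw and sat on the +x end wall. The wrist force reached about 40 N and the fingers slipped. I regrasped it, slid it toward the jaw and pressed it home.
- **Tray check:** Before the pour, touching the floor near both ends gave the same height, 12.4 mm against the expected 12 mm. The rim corners read 58–63 mm against 58 mm, and the yaw was within about 1° of the station's. I didn't measure it again after the pour; in the last pictures it looks unchanged.
- **Pour:** I held the jug by its handle and tipped it up to 130° over the tray. The pictures show all eight stoppers in the tray, two of each colour, and the jug empty.
- **Jug:** It stands upright on the mat farthest from the base, set down within a few millimetres of the measured centre. The fingers are clear of it.
- **Bystanders:** The two racks and the gel bottle sit at the same pixels as at the start.

**Disagreement:** the two cameras put the station's centre about 5 mm apart along its length. I averaged them and relied on contact and on corners matched across both views.

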